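# Set the spot welder's range selector with a fingertip

## Robot

A 6-joint arm with a two-finger parallel gripper is mounted at the origin on the work surface. World frame = base frame: x ahead of the robot, y to its left, z up, the work surface at z = 0. Lengths are in m, angles in rad, forces in N, time in s.
With the tool pointing down it reaches from about 0.3 to 0.95 m from the base axis. Payload 3.1 kg.
Tool frame: the origin (TCP) lies midway between the tips of the shut fingers; the grasp point (between the pads) lies 19 mm behind it (grip_point_offset is the distance from the TCP to the grasp point, in m); z points along the fingers, y is the line along which they close (so a half turn about z gives the same grasp; the last joint's range is limited). The gripper opens to 85 mm and grips with 20 to 120 N. Pads are 22 mm wide; open, the fingers measure 114 mm over their backs; the gripper's body (76 mm by 85 mm) begins 54 mm behind the grasp point. The pads swing forward as they close: fully open they stand 13 mm farther back than shut.
Start: joints at [1.276, 0.308, 1.634, -0, 1.2, -0.07], TCP at [0.139, 0.609, 0.202] pointing down, gripper open.
Joint ranges: [-3.06, 3.06], [-0.79, 1.96], [0.05, 2.63], [-1.19, 4.34], [0.05, 2.64], [-2.94, 2.94]. Speed limits (rad/s): [2.79, 2.79, 3.14, 3.14, 3.14, 3.14].

## Interface

Orientations are given as a 3x3 rotation matrix whose columns are the frame's x, y, z axes.
In Python, from bench import observe, get_image, get_calibration, close_job, find_in, outline_of, landmark_of, grip_point_offset gives the robot as it stands.
- The arm moves only by the tool send_rows, never from a script. Its argument "rows" is a list of rows, each an object of numbers: "wx", "wy", "wz": the turn, a rotation vector about the tool's x, y, z as a fraction of full scale; "dx", "dy", "dz": the shift along the tool's x, y, z as a fraction of full scale; "claw": the opening, from -1 (shut) to 1 (fully open). In form: [{"wx": .., "wy": .., "wz": .., "dx": .., "dy": .., "dz": .., "claw": ..}, ...]. A call has 1 to 20 rows; each row is the pose to reach, as a shift and turn from the pose commanded when the call began, along the tool's axes at that moment; what a row does not reach only later rows make up. Full scale, the value 1, is 120 mm for a shift and 90 degrees for a turn. A row lasts 1/8 s, in which the tool goes at most 62.5 mm and 10.7 degrees, less where a joint would pass 70% of its speed; a pose out of reach is approached as far as the arm can. A call with a number of a shift or a turn outside -1 to 1 is refused whole. A call with a gripper value outside its range is refused whole. The fingers move at their own pace and stop on an object; "grip_force" is the grip in N (left out, the last holds). Time passes only in rows, so rows that repeat a pose let the fingers close. It gives the time, the measured TCP pose, the force, the opening and the grip force at its end, in the units of the state.
- observe(): the state, without advancing time (a new reading comes with each control period).
- get_image(name): name is "side" or "top" or "wrist"; returns the picture (384x512x3 uint8, red, green, blue); there is no depth.
- get_calibration(name): a dict with "camera_matrix" (3x3 intrinsics, pixels), "dist_coeffs" ([k1, k2, p1, p2, k3] as OpenCV has them; the pictures are not rectified), "R" (3x3) and "t" (3): a world point X has camera coordinates R X + t. Camera axes: x right, y down, z forward; pixel columns grow to the right and rows downward; lengths in m; the calibration is good to about 2 mm. A picture is of the moment at which its call begins: read the wrist's pose just before it. get_calibration takes no time and is no camera call; for the wrist camera it gives the pose at the moment of the call.
- close_job(): hands the job in; it is judged then, once.
Trained networks look in the newest picture that a camera, given by its name, has taken for a name from the list of things; names that differ only in an ending like _2 or _b are one class to them, and where a whole thing is asked for, a point or a joint stands for the part that bears it (a point fixed in the world has none). Each returns a list of dicts, best first, with "conf" (0 to 1); they miss things now and then, are a little off and sometimes report something else, mostly with a low value. They report only what shows in the picture. A call takes as long as a camera call. They do not tell look-alikes from the thing itself.
- find_in(thing, camera): "extent" ([centre column, centre row, width, height] in pixels, round what is visible of it).
- outline_of(thing, camera): "mask" (384x512 bool, what is visible of it) and "extent" ([centre column, centre row, width, height] in pixels, round what is visible of it).
- landmark_of(thing, camera): "at" ([column, row] in pixels: a listed point, or the origin of a listed thing).
The state is a dict: "time": time; "q": joint angles; "joint_velocities": joint speeds; "joint_torque": joint torques, N m; "ee_pos": TCP position; "orientation": TCP orientation; "force": force on the tool from outside, world axes, zero at the start; "moment": the same for the moment, N m; "grip_width": opening from 0.0 (shut) to 1.0 (fully open); "finger_force": force on a finger pad.
Only numpy, scipy, OpenCV 4.12 (cv2) and the standard library are available. Lean on these libraries where they do the work, as an engineer would, in place of code of your own. Each camera call takes 0.05 s, during which the arm holds its last target. There are 200 camera calls.

## Task

On the spot welder's green control console, push the upright brass tab of the selector with the fingertips until its white pointer points squarely at the middle of the blue disc, and let it rest there. Then press the big orange button on the separate yellow station all the way down to store the setting, and come clear; the button must not be pressed while the pointer is anywhere else. Only push: do not pinch the tab, and leave the tube, can, screwdriver and bin alone.

Things in the scene. Friction and masses are not known exactly. Their poses are not given: they have to be found in the camera images.
- console: Green sheet-metal control console of a spot welder, fixed to the bench, 240 x 240 mm, 75 mm high, turned by up to 0.6 rad. Origin at the centre of its underside, z up; the selector's vertical axis passes through it. Six coloured discs lie on it, centres 92 mm from the axis, in changing order, at selector angles -2.25, -1.55, -0.85, 0.85, 1.55 and 2.25 rad.
- dial_axis (a point): Point on the selector's axis at the console's top, 75 mm above the bench; its axes are the console's. The selector is a black disc, 124 mm across, upper face 87 mm above the bench; on it a flat white pointer bar (6 mm wide, 3 mm high, from 33 to 77 mm radius) and a steel hub (32 mm across, 4 mm high).
- selector (a joint): Angle of the selector (rad), -2.6 to 2.6 (stops). 0: the pointer points along the console's own +x; grows counter-clockwise seen from above. No clicks, no spring: friction of about 0.13 N m (some 3 N at the tab) keeps it where it is left. Starts between -0.45 and 0.45, away from all discs.
- tab_top (a point): Centre of the top of the selector's tab: an upright brass-coloured fin standing on the black disc over the pointer bar, centred 50 mm from the axis, 22 mm long radially, 16 mm thick along the direction of turning, 32 mm tall; its top is 119 mm above the bench. x of this point's frame is radially outward along the pointer.
- pointed_spot (a point): The spot that the pointer points at: on the pointer's line, 92 mm from the axis (15 mm beyond the pointer's tip), just above the console. It lies over the middle of a disc when the pointer points squarely at it.
- disc_blue: The blue disc, 24 mm across, 3 mm thick, fixed on the console; origin at the centre of its underside, 75 mm above the bench. It may lie in any of the six places; the other discs are red, yellow, white, black and green.
- store (a joint): Travel of the orange push button (m): 0 up, 0.006 fully down; a spring brings it back. Fully down takes 5 N.
- store_top (a point): Centre of the top of the orange button (40 mm across), 22 mm above the bench when up, pressed straight down; its round yellow housing (56 mm across, 12 mm high) is fixed to the bench.
- tube: Loose bystander: upright galvanised tube, 64 mm across, 120 mm tall; origin at the centre of its underside.
- can: Loose bystander: upright can, 56 mm across, 90 mm tall; origin at the centre of its underside.
- driver: Loose bystander: screwdriver lying on the bench between the robot and the button station, its length roughly along y; origin under its middle.
- bin: Loose bystander: open cardboard bin, 90 x 120 x 40 mm; origin at the centre of its underside.
Not all that is in view belongs to the job. What is meant by the part that bears store is not purple, and is the larger of those in its own colour.

How it is judged:
By the outcome, as a careful person would: the job done as asked, in the order asked, and still so for the second after the job is handed in, with the robot touching nothing.
It also fails if it takes over 45 s, if anything falls off the work surface, if the arm or the gripper's body presses on something with over 40 N, if the wrist force passes 120 N, or if a joint passes its speed limit or range.

## Working session

There is one attempt and no reset: what is moved stays moved. The work goes in short steps, Python scripts to look and compute and a tool call to move; the robot and the scene stay as the last step left them, time stands still between calls to the robot, and variables do not carry over. Pictures are saved under pics/ and viewed, at most 10 in all, crops included, and the job is handed in when it is done.

Besides the shell and the picture viewer there is one more tool, called after "Request:" as name([rows], argument=value, ...), one row to a line, values as JSON. send_rows: Moves the arm, as the interface text tells. Its arguments: {"type":"object","properties":{"rows":{"type":"array"},"grip_force":{"type":"number"}},"required":["rows"]}

```bash
mkdir -p pics; cat > h.py <<'E'
import numpy as np, cv2
from bench import *
def ray(cam,px,z):
    c=get_calibration(cam);K=np.array(c["camera_matrix"]);R=np.array(c["R"]);t=np.array(c["t"])
    u=cv2.undistortPoints(np.array([[px]],float),K,np.array(c["dist_coeffs"]))[0,0]
    d=R.T@np.array([u[0],u[1],1]);o=-R.T@t
    return o+d*(z-o[2])/d[2]
def proj(cam,X):
    c=get_calibration(cam)
    return cv2.projectPoints(np.array(X,float).reshape(-1,1,3),cv2.Rodrigues(np.array(c["R"]))[0],np.array(c["t"]),np.array(c["camera_matrix"]),np.array(c["dist_coeffs"]))[0][:,0]
E
python3 - <<'E'
from h import *
print(observe())
for cam in ["top","side"]:
    im=get_image(cam);cv2.imwrite(f"pics/{cam}0.png",im[:,:,::-1])
    for n,z in [("dial_axis",.075),("tab_top",.119),("pointed_spot",.078),("disc_blue",.075),("store_top",.022),("console",0),("tube",0),("can",0),("driver",0),("bin",0)]:
        for r in landmark_of(n,cam)[:3]: print(cam,n,round(r["conf"],2),np.round(r["at"],1),np.round(ray(cam,r["at"],z),4))
print(grip_point_offset if not callable(grip_point_offset) else grip_point_offset())
E
```

```text
{'time': 0.0, 'q': array([ 1.27626418e+00,  3.08997385e-01,  1.63519320e+00, -1.36402541e-05,
        1.19970811e+00, -6.96857181e-02]), 'joint_velocities': array([-0.00029786, -0.0003699 , -0.00287813, -0.00033482, -0.00169251,
       -0.00114036]), 'joint_torque': array([ 3.86267211e-04, -4.15250194e+01, -2.76663601e+01,  1.09438413e-04,
        1.02529160e-02, -4.51747866e-06]), 'ee_pos': array([0.13910965, 0.60840397, 0.20034874]), 'orientation': array([[-9.74829416e-01,  2.22951065e-01, -6.57262209e-04],
       [ 2.22951985e-01,  9.74826921e-01, -2.21043173e-03],
       [ 1.47898788e-04, -2.30133179e-03, -9.99997341e-01]]), 'force': array([-0.47715615,  0.29853651,  0.00231264]), 'moment': array([0.02117179, 0.04268968, 0.04229438]), 'finger_force': 0.0, 'grip_width': 0.9995702652410955}
top tab_top 0.94 [214.8 159. ] [0.6036 0.1112 0.119 ]
top pointed_spot 0.75 [212.2 148.4] [0.6461 0.1275 0.078 ]
top pointed_spot 0.35 [220.2 184.3] [0.5453 0.0924 0.078 ]
top disc_blue 0.45 [241.9 156.1] [0.6333 0.0421 0.075 ]
top store_top 0.6 [360.8 204.3] [ 0.5422 -0.3125  0.022 ]
top store_
[... 468 characters left out ...]
089 0.108  0.119 ]
side pointed_spot 0.55 [290.7 154.8] [0.6439 0.1125 0.078 ]
side disc_blue 0.51 [298.6 176.6] [0.6304 0.0374 0.075 ]
side store_top 0.72 [310.9 284.6] [ 0.5442 -0.2112  0.022 ]
side store_top 0.68 [329.4 328.4] [ 0.5343 -0.3102  0.022 ]
side store_top 0.64 [309.7 373.3] [ 0.462  -0.3721  0.022 ]
side console 0.76 [260.9 192. ] [0.5537 0.0901 0.    ]
side tube 0.92 [246.4 137.6] [0.5954 0.3071 0.    ]
side tube 0.59 [239.6 327.6] [ 0.3783 -0.2343  0.    ]
side can 0.77 [381.9 296.3] [ 0.6756 -0.2799  0.    ]
side driver 0.91 [239.2 328.5] [ 0.3769 -0.2358  0.    ]
side bin 0.62 [178.3 146.3] [0.402  0.3452 0.    ]
side bin 0.27 [383.9 292.4] [ 0.6845 -0.2737  0.    ]
0.0187
```

View pics/top0.png

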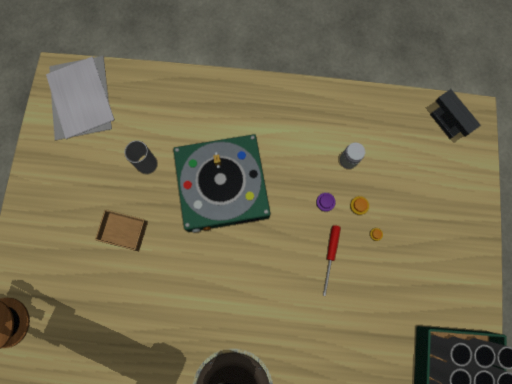

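View pics/side0.png

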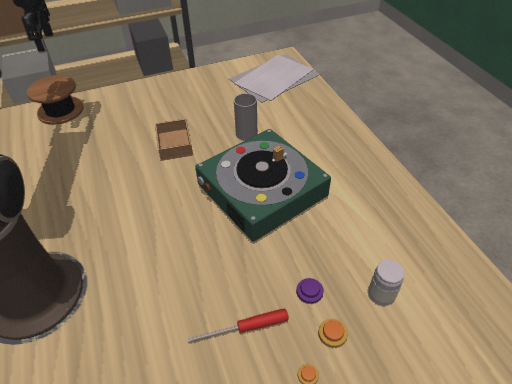

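The top view shows the blue disc at (242,156), the next disc clockwise from the pointer. The larger orange button is at (360,205), the purple one at (326,202) and the smaller orange one at (376,234). The side view agrees. Next I fit the console pose from the disc centres.

```bash
cat >> h.py <<'E'
ANG={"blue":-.85,"black":-1.55,"yellow":-2.25,"green":.85,"red":1.55,"white":2.25}
def centroid(im,n,p,r):
    h=cv2.cvtColor(im,cv2.COLOR_RGB2HSV).astype(int);H,S,V=h[...,0],h[...,1],h[...,2]
    m={"blue":(abs(H-112)<14)&(S>120),"red":((H<8)|(H>172))&(S>120),"yellow":(abs(H-28)<8)&(S>120),"green":(abs(H-65)<20)&(S>100),"white":(S<45)&(V>165),"black":(V<50)}[n]
    k=np.zeros(m.shape,np.uint8);cv2.circle(k,tuple(int(round(v)) for v in p),r,1,-1)
    y,x=np.nonzero(m&(k>0));return (np.array([x.mean(),y.mean()]),len(x)) if len(x)>8 else (None,0)
def fit(cam,im,guess,r=8,names=ANG,z=.078):
    W,M=[],[]
    for n in names:
        c,k=centroid(im,n,guess[n],r)
        if c is None: continue
        W.append(ray(cam,c,z)[:2]);M.append([.092*np.cos(ANG[n]),.092*np.sin(ANG[n])])
    W,M=np.array(W),np.array(M);w=W@[1,1j];m=M@[1,1j]
    a=np.vdot(m-m.mean(),w-w.mean());yaw=np.angle(a);c=w.mean()-np.exp(1j*yaw)*m.mean()
    res=w-c-np.exp(1j*yaw)*m
    return c,yaw,np.abs(a)/np.vdot(m-m.mean(),m-m.mean()).real,np.round(np.abs(res)*1e3,1)
E
python3 - <<'E'
from h import *
G={"top":dict(blue=(242,156),black=(253,174),yellow=(250,196),green=(193,163),red=(187,185),white=(198,205)),
"side":dict(blue=(300,175),black=(287,191),yellow=(261,198),green=(264,146),red=(241,150),white=(226,164))}
for cam in G:
    im=get_image(cam);names=[n for n in ANG if n!="green"]
    c,yaw,s,res=fit(cam,im,G[cam],7,names);print(cam,np.round(c,4),round(yaw,3),round(s,3),res)
    for n,z in [("tab_top",.119),("pointed_spot",.078)]:
        r=landmark_of(n,cam)
        if r:
            p=ray(cam,r[0]["at"],z)[:2]@[1,1j]-c; print(n,np.round(p,4),abs(p),np.angle(p)-yaw)
    for r in find_in("store_top",cam): print(r["conf"],np.round(r["extent"],1))
E
```

```text
top (0.5586+0.0938j) 0.277 1.003 [0.3 0.2 0.3 0.3]
tab_top (0.0464+0.0279j) 0.05416547071523883 0.26356232540660873
pointed_spot (0.0948+0.0301j) 0.0994209841787956 0.030310905567012103
0.68 [327.9 202.   14.9  16.8]
0.67 [362.4 207.1   9.3  12.1]
side (0.5565+0.091j) 0.273 0.999 [0.4 0.3 0.1 0.4 0.3]
pointed_spot (0.0887+0.0206j) 0.09106882337329537 -0.04416419929748755
0.77 [312.4 287.8  21.9  20.9]
0.75 [331.4 331.5  17.9  17.2]
0.56 [307.9 373.6  11.8  15.3]
```

Request:
send_rows([
  {"wx": 0,"wy": 0,"wz": 0,"dx": -0.44,"dy": -0.3,"dz": 0,"claw": -1},
  {"wx": 0,"wy": 0,"wz": 0,"dx": -0.89,"dy": -0.6,"dz": 0,"claw": -1},
  {"wx": 0,"wy": 0,"wz": 0,"dx": -0.89,"dy": -0.6,"dz": 0,"claw": -1},
])

```text
time: 1.88
ee_pos: [0.2296, 0.5126, 0.2014]
orientation: [[-0.974, 0.227, 0.0], [0.227, 0.974, -0.001], [-0.001, -0.001, -1.0]]
force: [-1.3, 0.3, 0.4]
grip_width: 0.379
finger_force: 0.0
```

Request:
send_rows([
  {"wx": 0,"wy": 0,"wz": 0,"dx": -0.44,"dy": -0.3,"dz": 0,"claw": -1},
  {"wx": 0,"wy": 0,"wz": 0,"dx": -0.89,"dy": -0.6,"dz": 0,"claw": -1},
  {"wx": 0,"wy": 0,"wz": 0,"dx": -0.89,"dy": -0.6,"dz": 0,"claw": -1},
])

```text
time: 2.25
ee_pos: [0.3175, 0.4196, 0.2018]
orientation: [[-0.974, 0.227, 0.001], [0.227, 0.974, -0.0], [-0.001, 0.0, -1.0]]
force: [-1.1, 0.2, 0.7]
grip_width: 0.001
finger_force: 0.0
```

Request:
send_rows([
  {"wx": 0,"wy": 0,"wz": 0,"dx": -0.44,"dy": -0.3,"dz": 0,"claw": -1},
  {"wx": 0,"wy": 0,"wz": 0,"dx": -0.89,"dy": -0.6,"dz": 0,"claw": -1},
  {"wx": 0,"wy": 0,"wz": 0,"dx": -0.89,"dy": -0.6,"dz": 0,"claw": -1},
])

```text
time: 2.62
ee_pos: [0.4056, 0.3263, 0.2019]
orientation: [[-0.974, 0.227, 0.001], [0.227, 0.974, 0.001], [-0.001, 0.001, -1.0]]
force: [-0.6, 0.0, 0.4]
grip_width: 0.0
finger_force: 0.0
```

Request:
send_rows([
  {"wx": 0,"wy": 0,"wz": 0,"dx": -0.44,"dy": -0.3,"dz": 0,"claw": -1},
  {"wx": 0,"wy": 0,"wz": 0,"dx": -0.89,"dy": -0.6,"dz": 0,"claw": -1},
  {"wx": 0,"wy": 0,"wz": 0,"dx": -0.89,"dy": -0.6,"dz": 0,"claw": -1},
])

```text
time: 3.0
ee_pos: [0.4936, 0.2329, 0.2018]
orientation: [[-0.974, 0.226, 0.001], [0.226, 0.974, 0.001], [-0.001, 0.001, -1.0]]
force: [-0.7, 0.3, -0.2]
grip_width: 0.001
finger_force: 0.0
```

Request:
send_rows([
  {"wx": 0,"wy": 0,"wz": 0.06,"dx": -0.44,"dy": -0.3,"dz": 0,"claw": -1},
  {"wx": 0,"wy": 0,"wz": 0.125,"dx": -0.89,"dy": -0.6,"dz": 0,"claw": -1},
  {"wx": 0,"wy": 0,"wz": 0.125,"dx": -0.89,"dy": -0.6,"dz": 0,"claw": -1},
  {"wx": 0,"wy": 0,"wz": 0.125,"dx": -0.89,"dy": -0.6,"dz": 0,"claw": -1},
])

```text
time: 3.5
ee_pos: [0.5787, 0.1413, 0.2011]
orientation: [[-0.913, 0.408, -0.002], [0.408, 0.913, 0.001], [0.002, 0.0, -1.0]]
force: [-0.3, -0.1, 1.1]
grip_width: 0.001
finger_force: 0.0
```

```bash
python3 - <<'E'
from h import *
o=observe();print(o["time"],o["ee_pos"],o["orientation"][:,0],o["force"],o["q"])
im=get_image("wrist");cv2.imwrite("pics/w1.png",im[:,:,::-1])
for n,z in [("tab_top",.119),("pointed_spot",.078),("dial_axis",.075),("disc_blue",.078)]:
    for r in landmark_of(n,"wrist")[:2]: print(n,r["conf"],r["at"],ray("wrist",r["at"],z))
c=.5575+.0925j
for n in ANG: print(n,proj("wrist",[c.real+.092*np.cos(ANG[n]+.275),c.imag+.092*np.sin(ANG[n]+.275),.078]))
E
```

```text
3.5 [0.57867353 0.14134192 0.201096  ] [-0.91315746  0.4076012   0.00216863] [-0.25119484 -0.06384303  1.08780365] [ 1.65556524e-01  2.53721610e-01  1.70445330e+00  1.68959480e-03
  1.18498240e+00 -9.86049717e-01]
tab_top 0.6 [228.6, 232.6] [0.60883597 0.10697219 0.119     ]
dial_axis 0.86 [197.0, 169.7] [0.55607464 0.09536063 0.075     ]
disc_blue 0.87 [184.3, 261.4] [0.63804206 0.03909186 0.078     ]
disc_blue 0.17 [408.7, 111.0] [0.58362619 0.29272807 0.078     ]
blue [[185.67811592 257.66763003]]
black [[129.03349282 230.58392089]]
yellow [[ 98.24667608 174.10524931]]
green [[292.48427403 175.35948216]]
red [[272.62096442 110.26404903]]
white [[210.37967426  71.033544  ]]
```

View pics/w1.png

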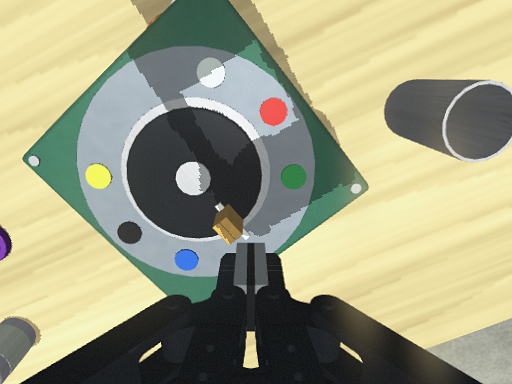

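The wrist view shows the tab at (228,225), pointing at about selector angle 0. The blue disc is at (186,260) and the fingers are on the counter-clockwise side of the tab. I work out the arc for the push.

```bash
cat >> h.py <<'E'
def rows(poses):  # poses: (xyz, tool-x world angle)
    from scipy.spatial.transform import Rotation as Ro
    o=observe();R=o["orientation"]
    for p,a in poses:
        x=np.array([np.cos(a),np.sin(a),0]);z=np.array([0,0,-1.]);T=np.c_[x,np.cross(z,x),z]
        d=R.T@(np.array(p)-o["ee_pos"])/.12;w=Ro.from_matrix(R.T@T).as_rotvec()/(np.pi/2)
        print("w",np.round(w,3),"d",np.round(d,3))
def arc(c,phi,s=.019,z=.1):
    r=np.exp(1j*phi);p=c+.05*r+s*1j*r;return (p.real,p.imag,z),phi+np.pi/2
E
python3 - <<'E'
from h import *
im=get_image("wrist")
g={n:p for n,p in zip(["yellow","green","red","white","blue","black"],[(98,176),(293,177),(273,111),(211,72),(186,260),(129,232)])}
print(fit("wrist",im,g,15,[n for n in ANG if n not in("white","black")]))
c=.5575+.0932j
rows([arc(c,.75,z=.2),arc(c,.75)]+[arc(c,p) for p in np.arange(.6,-.5,-.1)])
E
```

```text
(np.complex128(0.5589042622773748+0.09242756909301798j), np.float64(0.2769619774746772), np.float64(1.0047471203685774), array([0.4, 0.5, 0.4, 0.4]))
w [ 0.    -0.     0.256] d [-0.015  0.012  0.014]
w [ 0.    -0.     0.256] d [-0.016  0.012  0.847]
w [ 0.    -0.     0.351] d [-0.082  0.004  0.847]
w [ 0.    -0.     0.415] d [-0.125 -0.006  0.847]
w [ 0.    -0.     0.479] d [-0.167 -0.021  0.847]
w [ 0.    -0.     0.542] d [-0.208 -0.04   0.847]
w [-0.    -0.     0.606] d [-0.246 -0.063  0.847]
w [-0.   -0.    0.67] d [-0.282 -0.089  0.847]
w [-0.    -0.     0.733] d [-0.315 -0.119  0.847]
w [-0.    -0.     0.797] d [-0.345 -0.152  0.847]
w [-0.   -0.    0.86] d [-0.371 -0.188  0.847]
w [-0.    -0.     0.924] d [-0.393 -0.227  0.847]
w [-0.    -0.     0.988] d [-0.412 -0.267  0.847]
```

Request:
send_rows([
  {"wx": 0,"wy": 0,"wz": 0.11,"dx": -0.01,"dy": 0.01,"dz": 0.1,"claw": -1},
  {"wx": 0,"wy": 0,"wz": 0.22,"dx": -0.015,"dy": 0.012,"dz": 0.4,"claw": -1},
  {"wx": 0,"wy": 0,"wz": 0.256,"dx": -0.016,"dy": 0.012,"dz": 0.75,"claw": -1},
  {"wx": 0,"wy": 0,"wz": 0.256,"dx": -0.016,"dy": 0.012,"dz": 0.847,"claw": -1},
  {"wx": 0,"wy": 0,"wz": 0.256,"dx": -0.016,"dy": 0.012,"dz": 0.847,"claw": -1},
  {"wx": 0,"wy": 0,"wz": 0.351,"dx": -0.082,"dy": 0.004,"dz": 0.847,"claw": -1},
  {"wx": 0,"wy": 0,"wz": 0.415,"dx": -0.125,"dy": -0.006,"dz": 0.847,"claw": -1},
  {"wx": 0,"wy": 0,"wz": 0.479,"dx": -0.167,"dy": -0.021,"dz": 0.847,"claw": -1},
  {"wx": 0,"wy": 0,"wz": 0.542,"dx": -0.208,"dy": -0.04,"dz": 0.847,"claw": -1},
  {"wx": 0,"wy": 0,"wz": 0.606,"dx": -0.246,"dy": -0.063,"dz": 0.847,"claw": -1},
  {"wx": 0,"wy": 0,"wz": 0.67,"dx": -0.282,"dy": -0.089,"dz": 0.847,"claw": -1},
  {"wx": 0,"wy": 0,"wz": 0.733,"dx": -0.315,"dy": -0.119,"dz": 0.847,"claw": -1},
  {"wx": 0,"wy": 0,"wz": 0.797,"dx": -0.345,"dy": -0.152,"dz": 0.847,"claw": -1},
  {"wx": 0,"wy": 0,"wz": 0.86,"dx": -0.371,"dy": -0.188,"dz": 0.847,"claw": -1},
  {"wx": 0,"wy": 0,"wz": 0.924,"dx": -0.393,"dy": -0.227,"dz": 0.847,"claw": -1},
  {"wx": 0,"wy": 0,"wz": 0.988,"dx": -0.412,"dy": -0.267,"dz": 0.847,"claw": -1},
  {"wx": 0,"wy": 0,"wz": 0.988,"dx": -0.412,"dy": -0.267,"dz": 0.847,"claw": -1},
])

```text
time: 5.92
ee_pos: [0.6136, 0.0898, 0.1025]
orientation: [[0.39, 0.921, 0.004], [0.921, -0.39, 0.0], [0.002, 0.004, -1.0]]
force: [0.5, 0.1, 0.5]
grip_width: 0.001
finger_force: 0.0
```

```bash
python3 - <<'E'
from h import *
o=observe();print(o["time"],o["ee_pos"],o["orientation"][:,0],o["force"],o["q"])
A=np.hstack([cv2.resize(get_image("top")[110:260,150:290],(390,418),interpolation=cv2.INTER_CUBIC),cv2.resize(get_image("side")[110:250,190:340],(400,418),interpolation=cv2.INTER_CUBIC)])
cv2.imwrite("pics/ts2.png",A[:,:,::-1])
E
```

```text
5.925 [0.61362245 0.08982302 0.10249594] [0.39046754 0.92061444 0.00203539] [0.47541546 0.13631578 0.51506295] [7.51186081e-02 4.02569256e-01 1.72264098e+00 6.31684615e-05
 1.01204662e+00 4.76229407e-01]
```

View pics/ts2.png

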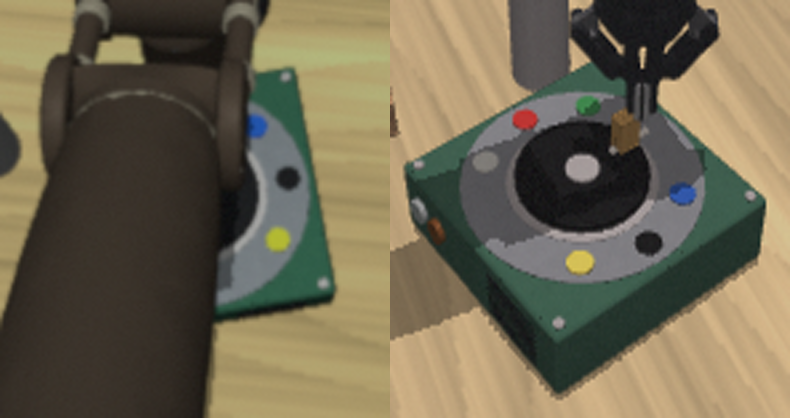

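```bash
python3 - <<'E'
from h import *
o=observe();print(proj("side",o["ee_pos"]))
c=.558+.093j
for a in (.276,0,-.2,-.4,-.574):
    for r,z in ((.05,.119),(.05,.09),(.035,.09),(.077,.09)):
        p=c+r*np.exp(1j*a);print(a,r,z,np.round(proj("side",[p.real,p.imag,z]),1))
im=get_image("side")
cv2.imwrite("pics/s3.png",cv2.resize(im[120:200,230:330],(800,640)[:2] if 0 else (750,600),interpolation=cv2.INTER_CUBIC)[:,:,::-1])
E
```

```text
[[283.30359159 156.52673718]]
0.276 0.05 0.119 [[278.2 147.6]]
0.276 0.05 0.09 [[277.9 156.6]]
0.276 0.035 0.09 [[273.2 159.1]]
0.276 0.077 0.09 [[286.3 152.1]]
0 0.05 0.119 [[281.2 150.9]]
0 0.05 0.09 [[280.8 159.8]]
0 0.035 0.09 [[275.2 161.4]]
0 0.077 0.09 [[290.9 157. ]]
-0.2 0.05 0.119 [[282.5 153.6]]
-0.2 0.05 0.09 [[282.1 162.5]]
-0.2 0.035 0.09 [[276.1 163.3]]
-0.2 0.077 0.09 [[293.  161.1]]
-0.4 0.05 0.119 [[283.  156.4]]
-0.4 0.05 0.09 [[282.6 165.3]]
-0.4 0.035 0.09 [[276.4 165.3]]
-0.4 0.077 0.09 [[293.8 165.4]]
-0.574 0.05 0.119 [[282.7 158.9]]
-0.574 0.05 0.09 [[282.3 167.8]]
-0.574 0.035 0.09 [[276.2 167. ]]
-0.574 0.077 0.09 [[293.5 169.2]]
```

View pics/s3.png

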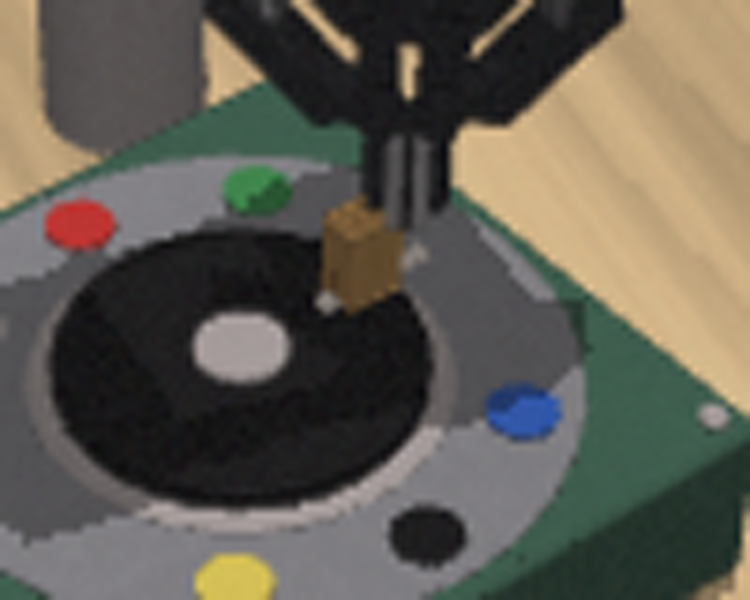

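The tab still stands near its starting angle. The fingers appear farther back or higher than their reported TCP, so I check where the tips really are.

```bash
python3 - <<'E'
from h import *
o=observe();R=o["orientation"]
for k in (0,.01,.02,.03):
    P=o["ee_pos"]-R[:,2]*k; print(k,proj("wrist",P),proj("side",P))
for z in (.1025,.113,.123,.13): print(z,ray("side",(284.7,149.8),z))
c=get_calibration("wrist");C=-np.array(c["R"]).T@np.array(c["t"]);print("cam in tool",R.T@(C-o["ee_pos"]), R.T@np.array(c["R"])[2])
im=get_image("wrist");cv2.imwrite("pics/w4.png",im[:,:,::-1])
E
```

```text
0 [[249.32181041 229.73043488]] [[283.17931341 156.67369964]]
0.01 [[249.27362578 237.59182115]] [[283.29822018 153.5864985 ]]
0.02 [[249.22027938 246.3028815 ]] [[283.41876015 150.45607715]]
0.03 [[249.16090696 256.00730837]] [[283.54096673 147.28153356]]
0.1025 [0.62560758 0.11038752 0.1025    ]
0.113 [0.62040931 0.09958828 0.113     ]
0.123 [0.61545857 0.08930329 0.123     ]
0.13 [0.61199306 0.0821038  0.13      ]
cam in tool [ 0.08390517  0.00047657 -0.17421651] [-3.27425214e-01  5.21911189e-04  9.44876953e-01]
```

View pics/w4.png

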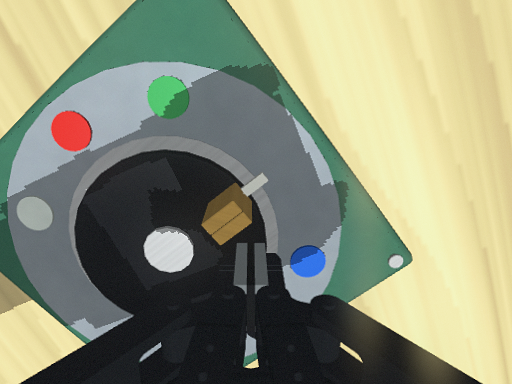

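The wrist view shows the fingertips at (250,243), which is the projection of a point about 18–20 mm behind the reported TCP. The side view gives the same. So the real tips are near z = 0.122 and passed over the tab, which is untouched at (227,213). I go back up and around to its counter-clockwise side, then descend in steps.

```bash
python3 - <<'E'
from h import *
im=get_image("wrist")
g=dict(green=(168,97),red=(72,131),blue=(307,261))
print(fit("wrist",im,g,22,["green","red","blue"]))
c=.5585+.093j
rows([arc(c,-.4,z=.125),arc(c,.15,z=.125),arc(c,.7,z=.125),arc(c,.7,z=.102),arc(c,.7,z=.091)])
E
```

```text
(np.complex128(0.5580338312855999+0.09308229524660003j), np.float64(0.276428185912505), np.float64(1.0047475637371566), array([0.3, 0.3, 0.5]))
w [ 0.001 -0.    -0.001] d [ 0.007 -0.004 -0.204]
w [ 0.001 -0.    -0.351] d [ 0.201 -0.148 -0.204]
w [ 0.001  0.    -0.701] d [ 0.291 -0.373 -0.204]
w [ 0.001  0.    -0.701] d [ 0.291 -0.373 -0.012]
w [ 0.001  0.    -0.701] d [ 0.291 -0.373  0.079]
```

Request:
send_rows([
  {"wx": 0,"wy": 0,"wz": 0,"dx": 0,"dy": 0,"dz": -0.2,"claw": -1},
  {"wx": 0,"wy": 0,"wz": -0.11,"dx": 0.07,"dy": -0.04,"dz": -0.2,"claw": -1},
  {"wx": 0,"wy": 0,"wz": -0.22,"dx": 0.13,"dy": -0.09,"dz": -0.2,"claw": -1},
  {"wx": 0,"wy": 0,"wz": -0.35,"dx": 0.2,"dy": -0.15,"dz": -0.2,"claw": -1},
  {"wx": 0,"wy": 0,"wz": -0.46,"dx": 0.24,"dy": -0.22,"dz": -0.2,"claw": -1},
  {"wx": 0,"wy": 0,"wz": -0.57,"dx": 0.27,"dy": -0.29,"dz": -0.2,"claw": -1},
  {"wx": 0,"wy": 0,"wz": -0.7,"dx": 0.29,"dy": -0.37,"dz": -0.2,"claw": -1},
  {"wx": 0,"wy": 0,"wz": -0.7,"dx": 0.29,"dy": -0.37,"dz": -0.2,"claw": -1},
  {"wx": 0,"wy": 0,"wz": -0.7,"dx": 0.29,"dy": -0.37,"dz": 0.0,"claw": -1},
  {"wx": 0,"wy": 0,"wz": -0.7,"dx": 0.29,"dy": -0.37,"dz": 0.08,"claw": -1},
  {"wx": 0,"wy": 0,"wz": -0.7,"dx": 0.29,"dy": -0.37,"dz": 0.08,"claw": -1},
])

```text
time: 7.55
ee_pos: [0.5837, 0.1389, 0.0893]
orientation: [[-0.641, 0.767, -0.002], [0.767, 0.641, -0.0], [0.001, -0.002, -1.0]]
force: [-0.3, -0.2, 0.1]
grip_width: -0.002
finger_force: 0.0
```

```bash
python3 - <<'E'
from h import *
o=observe();print(o["time"],o["ee_pos"],o["force"]);R=o["orientation"]
for k in (0,.01,.02): print(proj("side",o["ee_pos"]-R[:,2]*k))
A=np.hstack([cv2.resize(get_image("side")[120:200,230:330],(400,320),interpolation=cv2.INTER_CUBIC),cv2.resize(get_image("wrist"),(400,320))])
cv2.imwrite("pics/s5.png",A[:,:,::-1])
E
```

```text
7.55 [0.58371934 0.13894465 0.08928982] [-0.30491622 -0.15387656  0.09052841]
[[264.51925268 151.01764988]]
[[264.52387374 147.98192855]]
[[264.52854789 144.90514085]]
```

View pics/s5.png

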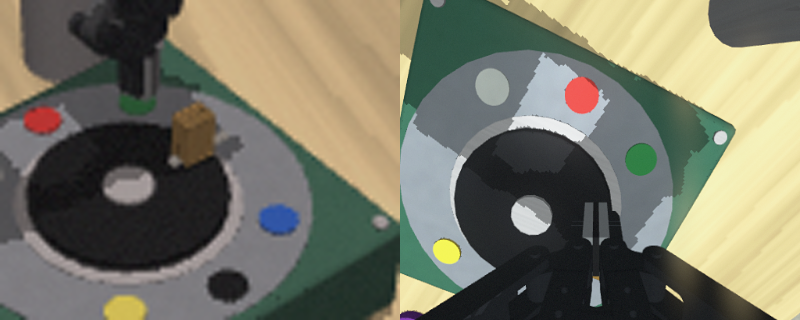

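The fingers are now beside the tab with tips near z ≈ 0.11 and no contact force. I go about 10 mm lower, then push.

```bash
python3 - <<'E'
from h import *
c=.558+.093j
rows([arc(c,p,z=.0795) for p in [.7]+list(np.arange(.6,-.45,-.1))])
E
```

```text
w [ 0.     0.    -0.002] d [ 0.009 -0.003  0.093]
w [0.    0.    0.061] d [-0.033  0.011  0.093]
w [0.    0.    0.125] d [-0.077  0.02   0.093]
w [0.    0.    0.189] d [-0.121  0.025  0.094]
w [0.    0.    0.252] d [-0.166  0.026  0.094]
w [0.    0.    0.316] d [-0.21   0.022  0.094]
w [0.   0.   0.38] d [-0.254  0.014  0.094]
w [0.    0.    0.443] d [-0.297  0.002  0.094]
w [0.    0.    0.507] d [-0.338 -0.015  0.094]
w [0.    0.    0.571] d [-0.378 -0.036  0.094]
w [0.    0.    0.634] d [-0.415 -0.06   0.094]
w [ 0.    -0.     0.698] d [-0.449 -0.088  0.094]
```

Request:
send_rows([
  {"wx": 0,"wy": 0,"wz": 0,"dx": 0,"dy": 0,"dz": 0.09,"claw": -1},
  {"wx": 0,"wy": 0,"wz": 0,"dx": 0,"dy": 0,"dz": 0.09,"claw": -1},
  {"wx": 0,"wy": 0,"wz": 0.061,"dx": -0.033,"dy": 0.011,"dz": 0.09,"claw": -1},
  {"wx": 0,"wy": 0,"wz": 0.125,"dx": -0.077,"dy": 0.02,"dz": 0.09,"claw": -1},
  {"wx": 0,"wy": 0,"wz": 0.189,"dx": -0.121,"dy": 0.025,"dz": 0.09,"claw": -1},
  {"wx": 0,"wy": 0,"wz": 0.252,"dx": -0.166,"dy": 0.026,"dz": 0.09,"claw": -1},
  {"wx": 0,"wy": 0,"wz": 0.316,"dx": -0.21,"dy": 0.022,"dz": 0.09,"claw": -1},
  {"wx": 0,"wy": 0,"wz": 0.38,"dx": -0.254,"dy": 0.014,"dz": 0.09,"claw": -1},
  {"wx": 0,"wy": 0,"wz": 0.443,"dx": -0.297,"dy": 0.002,"dz": 0.09,"claw": -1},
  {"wx": 0,"wy": 0,"wz": 0.507,"dx": -0.338,"dy": -0.015,"dz": 0.09,"claw": -1},
  {"wx": 0,"wy": 0,"wz": 0.571,"dx": -0.378,"dy": -0.036,"dz": 0.09,"claw": -1},
  {"wx": 0,"wy": 0,"wz": 0.634,"dx": -0.415,"dy": -0.06,"dz": 0.09,"claw": -1},
  {"wx": 0,"wy": 0,"wz": 0.698,"dx": -0.449,"dy": -0.088,"dz": 0.09,"claw": -1},
  {"wx": 0,"wy": 0,"wz": 0.698,"dx": -0.449,"dy": -0.088,"dz": 0.09,"claw": -1},
])

```text
time: 9.4
ee_pos: [0.6109, 0.0917, 0.0797]
orientation: [[0.388, 0.922, -0.0], [0.922, -0.388, 0.001], [0.001, -0.0, -1.0]]
force: [-0.3, 3.3, 0.7]
grip_width: 0.002
finger_force: 1.0
```

```bash
python3 - <<'E'
from h import *
o=observe();print(o["time"],o["ee_pos"],o["force"]);R=o["orientation"]
A=np.hstack([cv2.resize(get_image("side")[120:200,230:330],(400,320),interpolation=cv2.INTER_CUBIC),cv2.resize(get_image("wrist"),(400,320))])
cv2.imwrite("pics/s6.png",A[:,:,::-1])
print(landmark_of("tab_top","side"))
E
```

```text
9.4 [0.61088985 0.09170536 0.0796511 ] [-0.26499507  3.3211319   0.74756071]
[{'at': [284.4, 157.9], 'conf': 0.77}]
```

View pics/s6.png

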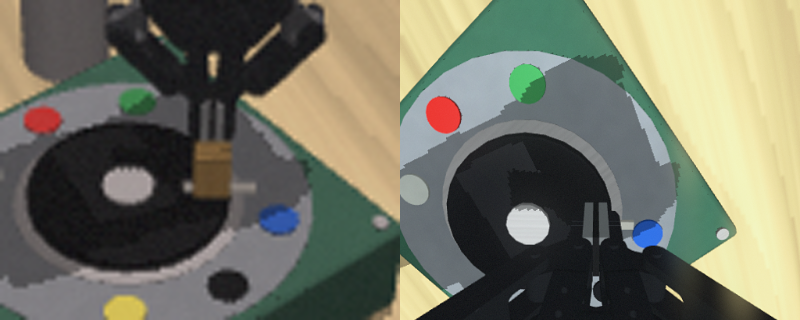

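Contact is made (3.3 N) and the pointer is now close to blue. I measure the pointer bar relative to the discs in the same images.

```bash
cat >> h.py <<'E'
def bar(cam,im,c,yaw,guess,rr=(.064,.076)):
    # brightness-weighted angle of bar along arcs at z=.09
    g=cv2.GaussianBlur(cv2.cvtColor(im,cv2.COLOR_RGB2GRAY),(0,0),.5).astype(np.float32);out=[]
    for r in np.linspace(*rr,7):
        a=np.linspace(guess-.22,guess+.22,221);p=c+r*np.exp(1j*(a+yaw))
        q=proj(cam,np.c_[p.real,p.imag,0*a+.0895]).astype(np.float32)
        v=cv2.remap(g,q[:,0].reshape(1,-1),q[:,1].reshape(1,-1),cv2.INTER_LINEAR)[0]
        lo,hi=np.percentile(v,[30,99]);k=v>(lo+hi)/2
        i=np.argmax(np.where(k,v,0));l=i;h=i
        while l>0 and k[l-1]:l-=1
        while h<220 and k[h+1]:h+=1
        out.append((round(float((a[l]+a[h])/2),3),round(float((a[h]-a[l])*r*1e3),1)))
    return out
E
python3 - <<'E'
from h import *
im=get_image("wrist");s=512/400;t=384/320
g={n:((x-400)*s,y*t) for n,(x,y) in dict(green=(528,84),red=(444,115),blue=(647,235)).items()}
c,yaw,sc,res=fit("wrist",im,g,22,list(g));print(c,yaw,sc,res);print(bar("wrist",im,c,yaw,-.75))
ims=get_image("side");G=dict(blue=(300,175),black=(287,191),yellow=(261,198),red=(241,150))
c,yaw,sc,res=fit("side",ims,G,7,list(G));print(c,yaw,sc,res);print(bar("side",ims,c,yaw,-.75))
E
```

```text
(0.5583743037901752+0.09276910176355613j) 0.2761487893817761 1.0032876861479378 [0.3 0.4 0.2]
[(-0.699, 0.9), (-0.546, 2.1), (-0.621, 12.4), (-0.692, 9.0), (-0.701, 6.2), (-0.7, 6.2), (-0.701, 5.9)]
(0.5563773461577454+0.0909396432133586j) 0.27448364122212693 0.9984736097234995 [0.4 0.2 0.2 0.4]
[(-0.672, 9.5), (-0.68, 7.4), (-0.681, 6.9), (-0.68, 7.3), (-0.679, 8.2), (-0.677, 8.4), (-0.676, 8.5)]
```

```bash
python3 - <<'E'
from h import *
c=.558+.093j
p0=np.array(arc(c,-.4)[0]);o=observe();e=o["ee_pos"]-p0;e[2]=0
R=[]
for p in (-.45,-.5,-.53):
    q,a=arc(c,p,z=o["ee_pos"][2]);R.append((np.array(q)+e,a))
rows(R)
E
```

```text
w [-0.    -0.     0.033] d [-0.021  0.007 -0.   ]
w [-0.    -0.     0.065] d [-0.042  0.014 -0.   ]
w [-0.    -0.     0.084] d [-0.055  0.017 -0.   ]
```

Request:
send_rows([
  {"wx": 0,"wy": 0,"wz": 0.033,"dx": -0.021,"dy": 0.007,"dz": 0,"claw": -1},
  {"wx": 0,"wy": 0,"wz": 0.065,"dx": -0.042,"dy": 0.014,"dz": 0,"claw": -1},
  {"wx": 0,"wy": 0,"wz": 0.084,"dx": -0.055,"dy": 0.017,"dz": 0,"claw": -1},
  {"wx": 0,"wy": 0,"wz": 0.084,"dx": -0.055,"dy": 0.017,"dz": 0,"claw": -1},
])

```text
time: 10.15
ee_pos: [0.6104, 0.0844, 0.0796]
orientation: [[0.506, 0.862, 0.0], [0.862, -0.506, 0.0], [0.0, 0.0, -1.0]]
force: [0.6, 2.9, 0.2]
grip_width: -0.001
finger_force: 1.2
```

```bash
cat > m.py <<'E'
from h import *
o=observe();print(o["time"],o["ee_pos"],o["force"])
im=get_image("wrist");g={}
for n in ("green","red","blue"):
    a=ANG[n]+.276;g[n]=proj("wrist",[.5583+.092*np.cos(a),.0929+.092*np.sin(a),.078])[0]
c,yaw,sc,res=fit("wrist",im,g,20,list(g));print(c,yaw,sc,res);print(bar("wrist",im,c,yaw,-.83,(.066,.076)))
ims=get_image("side");G=dict(blue=(300,175),black=(287,191),yellow=(261,198),red=(241,150))
c,yaw,sc,res=fit("side",ims,G,7,list(G));print(c,yaw,res);print(bar("side",ims,c,yaw,-.83))
E
python3 m.py
```

```text
10.15 [0.61037571 0.08437223 0.07960743] [0.60883473 2.94735958 0.21601487]
(0.5582646727122887+0.09290022864685955j) 0.2760646135399885 1.0032603146536287 [0.2 0.2 0.4]
[(-0.649, 5.1), (-0.692, 11.1), (-0.825, 7.9), (-0.839, 6.1), (-0.839, 6.2), (-0.839, 6.1), (-0.838, 6.1)]
(0.556369553887712+0.09098800655795128j) 0.27454687115398013 [0.3 0.1 0.2 0.4]
[(-0.795, 8.8), (-0.798, 8.4), (-0.808, 7.3), (-0.813, 7.4), (-0.815, 7.6), (-0.815, 7.8), (-0.816, 8.2)]
```

Request:
send_rows([
  {"wx": 0,"wy": 0,"wz": 0.009,"dx": -0.006,"dy": 0.002,"dz": 0,"claw": -1},
  {"wx": 0,"wy": 0,"wz": 0.009,"dx": -0.006,"dy": 0.002,"dz": 0,"claw": -1},
])

```text
time: 10.5
ee_pos: [0.6103, 0.0835, 0.0796]
orientation: [[0.519, 0.855, 0.0], [0.855, -0.519, 0.0], [0.0, 0.0, -1.0]]
force: [0.1, 3.4, 0.8]
grip_width: -0.003
finger_force: 1.3
```

Request:
send_rows([
  {"wx": 0,"wy": 0,"wz": 0,"dx": 0.15,"dy": 0,"dz": 0,"claw": -1},
  {"wx": 0,"wy": 0,"wz": 0,"dx": 0.2,"dy": 0,"dz": 0,"claw": -1},
  {"wx": 0,"wy": 0,"wz": 0,"dx": 0.2,"dy": 0,"dz": -0.4,"claw": -1},
  {"wx": 0,"wy": 0,"wz": 0,"dx": 0.2,"dy": 0,"dz": -0.8,"claw": -1},
  {"wx": 0,"wy": 0,"wz": 0,"dx": 0,"dy": -0.6,"dz": -0.8,"claw": -1},
  {"wx": 0,"wy": 0,"wz": 0,"dx": -0.2,"dy": -1,"dz": -0.8,"claw": -1},
  {"wx": 0,"wy": 0,"wz": 0,"dx": -0.2,"dy": -1,"dz": -0.8,"claw": -1},
  {"wx": 0,"wy": 0,"wz": 0,"dx": -0.2,"dy": -1,"dz": -0.8,"claw": -1},
])

```text
time: 11.5
ee_pos: [0.4956, 0.1254, 0.176]
orientation: [[0.518, 0.855, 0.002], [0.855, -0.518, -0.0], [0.001, 0.002, -1.0]]
force: [0.5, 0.9, 0.4]
grip_width: 0.0
finger_force: 0.0
```

```bash
python3 m.py; python3 - <<'E'
from h import *
im=get_image("wrist");cv2.imwrite("pics/w7.png",im[:,:,::-1])
c=.5582+.0929j
for r in (.033,.05,.077): 
    p=c+r*np.exp(1j*(.276-.85));print(proj("wrist",[p.real,p.imag,.09]))
E
```

```text
11.5 [0.49564488 0.12543871 0.17603337] [0.49403824 0.85451518 0.37025507]
(0.5605566720506843+0.0925160245687259j) 0.27990289717697975 1.0104366896352417 [0.3 0.8 1.1]
[(-0.933, 7.5), (-0.931, 7.7), (-1.029, 2.9), (-1.032, 2.6), (-0.818, 1.2), (-0.825, 1.9), (-0.831, 2.9)]
(0.5562841529884327+0.09089699982148822j) 0.27558543787716566 [0.3 0.2 0.3 0.4]
[(-0.773, 11.4), (-0.788, 8.2), (-0.806, 6.3), (-0.817, 6.3), (-0.822, 6.6), (-0.82, 7.1), (-0.819, 7.8)]
[[371.43433727 181.24210577]]
[[391.39919154 181.82212867]]
[[422.74606916 182.74275928]]
```

View pics/w7.png

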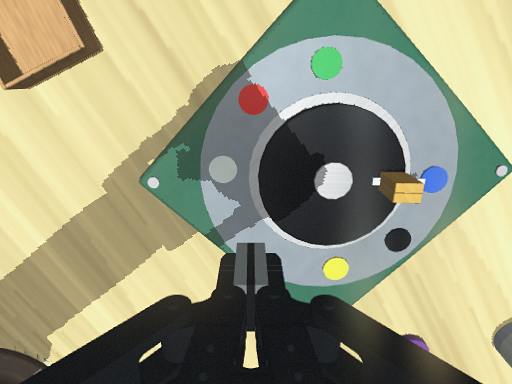

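The bar now appears on the axis–blue line, with its inner end at (376,182), outer end at (421,182) and blue at (434,180). I do a sub-pixel check.

```bash
python3 - <<'E'
from h import *
im=get_image("wrist")
g=dict(green=(326,63),red=(253,99),blue=(434,180),yellow=(336,268))
c,yaw,sc,res=fit("wrist",im,g,18,list(g));print(c,yaw,sc,res)
b=centroid(im,"blue",g["blue"],18)[0];print("blue angle",np.angle(ray("wrist",b,.078)[:2]@[1,1j]-c)-yaw,b)
print(bar("wrist",im,c,yaw,-.85,(.034,.0385)))
gr=cv2.cvtColor(im,cv2.COLOR_RGB2GRAY);print(gr[172:192,414:428])
im=get_image("top");g=dict(blue=(242,156),black=(253,174),yellow=(250,196),red=(187,185))
c,yaw,sc,res=fit("top",im,g,7,list(g));print(c,yaw,res);print(bar("top",im,c,yaw,-.85,(.034,.0385)),bar("top",im,c,yaw,-.85))
E
```

```text
(0.5585149983486929+0.0926865102122171j) 0.27759508533890165 1.0055567309656421 [0.3 0.4 0.9 0.5]
blue angle -0.8497839339080018 [434.51830443 178.83429672]
[(-0.851, 6.2), (-0.854, 6.4), (-0.853, 6.5), (-0.853, 6.5), (-0.852, 6.4), (-0.851, 6.4), (-0.851, 6.4)]
[[175 132 174 173 170 172 175 175 162  94  80 113 119 118]
 [134 105 137 174 172 173 173 163 109  73 105 120 119 119]
 [109 107 112 177 172 172 170 138  59  90 115 119 120 121]
 [112 108 107 136 175 173 166  92  75 115 118 118 119 119]
 [114 110 162 157 174 171 137  62 100 118 117 117 120 120]
 [ 99 108 157 153 151 150 129  69 113 116 116 118 119 120]
 [ 85  93 153 194 188 182 147 139 146 147 150 134 115 119]
 [ 88  85 104 142 237 253 246 244 244 243 239 189 113 119]
 [ 87  86  86  89 150 201 246 254 251 250 248 201 112 118]
 [ 86  88  84  86  85 105 150 215 254 252 241 155 114 121]
 [ 79  81  78  82  81  79  77 107 169 230 241 136 116 120]
 [167 168 165 111 120 166 158 157 158 197 212 120 118 121]
 [202 203 203 198 196 203 201 196 196 196 168 115 118 117]
 [201 202 204 205 201 202 204 200 200 194 151 116 119 124]
 [199 201 201 202 201 200 202 200 200 193 126 116 120 121]
 [197 197 200 200 200 200 200 202 199 188 119 116 121 119]
 [201 198 198 200 203 200 198 201 201 183 111 117 120 121]
 [205 199 198 199 199 199 197 200 199 170 103 119 120 123]
 [203 203 197 198 199 201 198 198 195 171 148 105 121 120]
 [202 203 199 197 197 198 199 200 196 169 152 125 144 124]]
(0.5587169056138669+0.0937782510458699j) 0.27527508659195854 [0.4 0.1 0.3]
[(-0.817, 6.2), (-0.813, 6.6), (-0.816, 7.1), (-0.819, 7.2), (-0.822, 7.3), (-0.821, 7.0), (-0.822, 6.9)] [(-1.044, 3.3), (-0.817, 4.4), (-0.828, 6.5), (-0.826, 6.2), (-0.825, 6.8), (-0.819, 6.7), (-0.811, 6.5)]
```

The wrist camera says −0.852 but the coarser top and side views say −0.82. I settle it with a close wrist view from nearly straight above.

Request:
send_rows([
  {"wx": 0,"wy": 0,"wz": 0,"dx": -0.3,"dy": 0.3,"dz": 0,"claw": -1},
  {"wx": 0,"wy": 0,"wz": 0,"dx": -0.6,"dy": 0.7,"dz": 0,"claw": -1},
  {"wx": 0,"wy": 0,"wz": 0,"dx": -0.6,"dy": 0.9,"dz": 0,"claw": -1},
  {"wx": 0,"wy": 0,"wz": 0,"dx": -0.6,"dy": 0.9,"dz": 0,"claw": -1},
  {"wx": 0,"wy": 0,"wz": 0,"dx": -0.6,"dy": 0.9,"dz": 0,"claw": -1},
])

```text
time: 12.38
ee_pos: [0.5497, 0.008, 0.1751]
orientation: [[0.519, 0.855, -0.002], [0.855, -0.519, 0.0], [-0.0, -0.001, -1.0]]
force: [-0.7, 0.2, -0.5]
grip_width: 0.002
finger_force: 0.0
```

```bash
python3 - <<'E'
from h import *
o=observe();print(o["time"],o["ee_pos"])
im=get_image("wrist");g={}
for n in ("green","red","blue","yellow"):
    a=ANG[n]+.276;g[n]=proj("wrist",[.5583+.092*np.cos(a),.0929+.092*np.sin(a),.078])[0]
print(g)
g={n:p for n,p in g.items() if 10<p[0]<500 and 10<p[1]<240}
c,yaw,sc,res=fit("wrist",im,g,20,list(g));print(c,yaw,sc,res)
b=centroid(im,"blue",g["blue"],20)[0];print("blue",np.angle(ray("wrist",b,.078)[:2]@[1,1j]-c)-yaw,b)
print(bar("wrist",im,c,yaw,-.85,(.034,.0385)),bar("wrist",im,c,yaw,-.85,(.064,.076)))
p=[c+r*np.exp(1j*(yaw-.85)) for r in (.035,.075,.092)]
for q,z in zip(p,(.09,.09,.078)): print(proj("wrist",[q.real,q.imag,z]))
q=[int(v) for v in b];s=cv2.resize(im[max(0,q[1]-70):q[1]+50,max(0,q[0]-100):q[0]+40],None,fx=5,fy=5,interpolation=cv2.INTER_CUBIC)
print(q);cv2.imwrite("pics/w8.png",s[:,:,::-1])
E
```

```text
12.375 [0.54967715 0.00796542 0.17507672]
{'green': array([186.02093853, -45.33197898]), 'red': array([111.46508536,  -1.72960293]), 'blue': array([320.04248869,  91.14838788]), 'yellow': array([223.13380126, 195.94206237])}
(0.5580122191842729+0.09321495049493013j) 0.2781213986632755 1.0054268952622973 [0.3 0.3]
blue -0.8473320490034197 [319.84868421  90.41973684]
[(-0.834, 6.1), (-0.834, 6.1), (-0.834, 6.1), (-0.834, 6.1), (-0.834, 6.2), (-0.835, 6.3), (-0.836, 6.3)] [(-1.031, 4.5), (-0.843, 5.1), (-0.841, 5.3), (-0.839, 5.7), (-0.84, 5.8), (-0.839, 5.8), (-0.837, 6.2)]
[[247.48228767  88.90842214]]
[[300.35100017  90.55857094]]
[[319.56031373  90.73243023]]
[319, 90]
```

View pics/w8.png

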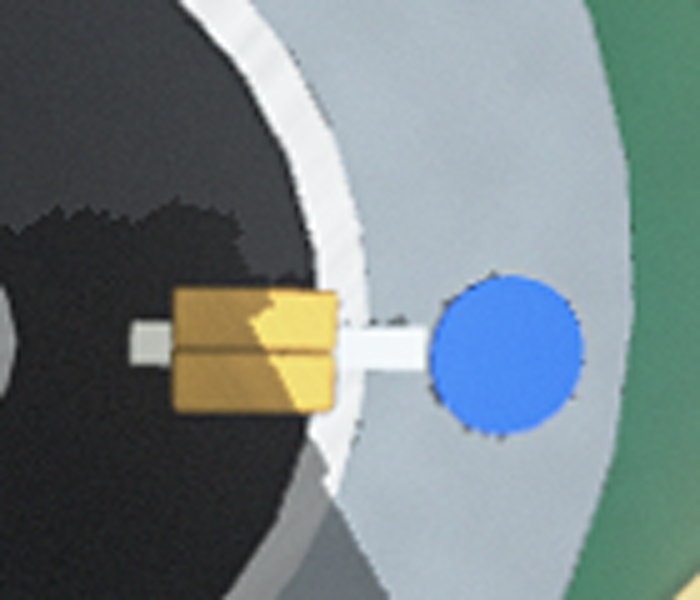

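The pointer bar line passes within about 1 mm of the blue disc's centre (selector ≈ −0.84), which is squarely on it. I now move to the larger orange button.

Request:
send_rows([
  {"wx": 0,"wy": 0,"wz": 0,"dx": -0.38,"dy": 0.22,"dz": 0,"claw": -1},
  {"wx": 0,"wy": 0,"wz": 0,"dx": -0.77,"dy": 0.435,"dz": 0,"claw": -1},
  {"wx": 0,"wy": 0,"wz": 0,"dx": -0.77,"dy": 0.435,"dz": 0,"claw": -1},
])

```text
time: 12.8
ee_pos: [0.5463, -0.1004, 0.1757]
orientation: [[0.521, 0.854, -0.0], [0.854, -0.521, -0.001], [-0.001, 0.0, -1.0]]
force: [0.4, 0.1, -0.6]
grip_width: 0.001
finger_force: 0.0
```

Request:
send_rows([
  {"wx": 0,"wy": 0,"wz": 0,"dx": -0.38,"dy": 0.22,"dz": 0,"claw": -1},
  {"wx": 0,"wy": 0,"wz": 0,"dx": -0.77,"dy": 0.435,"dz": 0,"claw": -1},
  {"wx": 0,"wy": 0,"wz": 0,"dx": -0.77,"dy": 0.435,"dz": 0,"claw": -1},
])

```text
time: 13.18
ee_pos: [0.5434, -0.206, 0.1757]
orientation: [[0.521, 0.854, 0.0], [0.854, -0.521, -0.001], [-0.0, 0.001, -1.0]]
force: [-0.1, -0.5, 0.1]
grip_width: 0.003
finger_force: 0.0
```

Request:
send_rows([
  {"wx": 0,"wy": 0,"wz": 0,"dx": -0.38,"dy": 0.22,"dz": 0,"claw": -1},
  {"wx": 0,"wy": 0,"wz": 0,"dx": -0.77,"dy": 0.435,"dz": 0,"claw": -1},
  {"wx": 0,"wy": 0,"wz": 0,"dx": -0.77,"dy": 0.435,"dz": 0,"claw": -1},
  {"wx": 0,"wy": 0,"wz": 0,"dx": -0.77,"dy": 0.435,"dz": 0,"claw": -1},
])

```text
time: 13.68
ee_pos: [0.5403, -0.3082, 0.1751]
orientation: [[0.518, 0.855, -0.001], [0.855, -0.518, 0.002], [0.001, -0.002, -1.0]]
force: [-0.4, -0.1, -0.4]
grip_width: 0.0
finger_force: 0.0
```

```bash
python3 - <<'E'
from h import *
o=observe();print(o["time"],o["ee_pos"])
im=get_image("wrist")
h=cv2.cvtColor(im,cv2.COLOR_RGB2HSV).astype(int)
m=((h[...,0]<18)&(h[...,1]>170)&(h[...,2]>120)).astype(np.uint8)
n,l,st,ce=cv2.connectedComponentsWithStats(m)
for i in range(1,n):
    if st[i,4]>150: print(st[i],ce[i],ray("wrist",ce[i],.022))
for r in landmark_of("store_top","wrist"): print(r["conf"],r["at"],ray("wrist",r["at"],.022))
cv2.imwrite("pics/w9.png",im[:,:,::-1])
E
```

```text
13.675 [ 0.5402657  -0.3082357   0.17513731]
[  78  138   90   56 1736] [122.47177419 165.98041475] [ 0.42702502 -0.24130208  0.022     ]
[ 236  149   38   37 1079] [254.29842447 167.27247451] [ 0.54269524 -0.31279758  0.022     ]
[207 230  24  22 389] [218.11825193 240.36246787] [ 0.46537923 -0.3638979   0.022     ]
0.88 [197.9, 78.3] [ 0.54167478 -0.21076854  0.022     ]
0.78 [219.4, 238.8] [ 0.46772437 -0.36318912  0.022     ]
0.7 [250.9, 168.9] [ 0.53889779 -0.31261303  0.022     ]
```

View pics/w9.png

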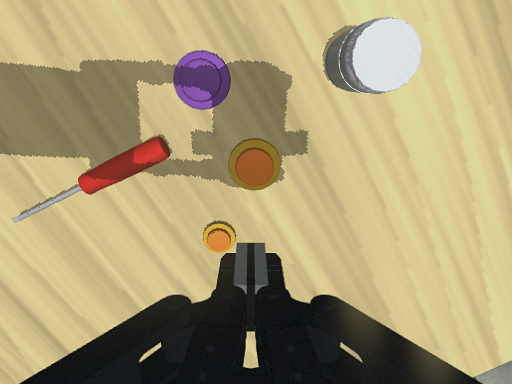

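The wrist view shows the large orange button at (254,167) → world (0.5427, −0.3128). The small one is at (218,238), purple at (202,79) and the can at (385,55), all clear. I centre over the button and descend in steps.

Request:
send_rows([
  {"wx": 0,"wy": 0,"wz": 0,"dx": -0.023,"dy": 0.036,"dz": 0.3,"claw": -1},
  {"wx": 0,"wy": 0,"wz": 0,"dx": -0.023,"dy": 0.036,"dz": 0.7,"claw": -1},
  {"wx": 0,"wy": 0,"wz": 0,"dx": -0.023,"dy": 0.036,"dz": 1,"claw": -1},
  {"wx": 0,"wy": 0,"wz": 0,"dx": -0.023,"dy": 0.036,"dz": 1,"claw": -1},
])

```text
time: 14.28
ee_pos: [0.5396, -0.3113, 0.0519]
orientation: [[0.517, 0.856, -0.007], [0.856, -0.517, 0.005], [0.001, -0.009, -1.0]]
force: [-0.2, 0.1, 0.0]
grip_width: -0.002
finger_force: 0.0
```

Request:
send_rows([
  {"wx": 0,"wy": 0,"wz": 0,"dx": 0,"dy": 0,"dz": 0.15,"claw": -1},
  {"wx": 0,"wy": 0,"wz": 0,"dx": 0,"dy": 0,"dz": 0.22,"claw": -1},
  {"wx": 0,"wy": 0,"wz": 0,"dx": 0,"dy": 0,"dz": 0.25,"claw": -1},
  {"wx": 0,"wy": 0,"wz": 0,"dx": 0,"dy": 0,"dz": 0.25,"claw": -1},
])

```text
time: 14.78
ee_pos: [0.5426, -0.3153, 0.0258]
orientation: [[0.519, 0.855, 0.0], [0.855, -0.519, -0.0], [0.0, 0.0, -1.0]]
force: [0.7, -0.4, 0.2]
grip_width: -0.002
finger_force: 0.0
```

Request:
send_rows([
  {"wx": 0,"wy": 0,"wz": 0,"dx": 0,"dy": 0,"dz": 0.06,"claw": -1},
  {"wx": 0,"wy": 0,"wz": 0,"dx": 0,"dy": 0,"dz": 0.11,"claw": -1},
  {"wx": 0,"wy": 0,"wz": 0,"dx": 0,"dy": 0,"dz": 0.11,"claw": -1},
])

```text
time: 15.15
ee_pos: [0.5417, -0.3147, 0.0114]
orientation: [[0.519, 0.855, -0.001], [0.855, -0.519, 0.001], [0.0, -0.002, -1.0]]
force: [0.8, 0.3, -0.2]
grip_width: 0.001
finger_force: 0.0
```

Request:
send_rows([
  {"wx": 0,"wy": 0,"wz": 0,"dx": 0,"dy": 0,"dz": 0.05,"claw": -1},
  {"wx": 0,"wy": 0,"wz": 0,"dx": 0,"dy": 0,"dz": 0.08,"claw": -1},
  {"wx": 0,"wy": 0,"wz": 0,"dx": 0,"dy": 0,"dz": 0.08,"claw": -1},
])

```text
time: 15.52
ee_pos: [0.5421, -0.3149, 0.0022]
orientation: [[0.519, 0.855, -0.001], [0.855, -0.519, 0.001], [0.0, -0.001, -1.0]]
force: [0.1, -0.3, 0.7]
grip_width: 0.002
finger_force: 0.0
```

Request:
send_rows([
  {"wx": 0,"wy": 0,"wz": 0,"dx": 0,"dy": 0,"dz": 0.02,"claw": -1},
  {"wx": 0,"wy": 0,"wz": 0,"dx": 0,"dy": 0,"dz": 0.035,"claw": -1},
  {"wx": 0,"wy": 0,"wz": 0,"dx": 0,"dy": 0,"dz": 0.035,"claw": -1},
])

```text
time: 15.9
ee_pos: [0.5423, -0.3151, -0.0016]
orientation: [[0.519, 0.855, -0.0], [0.855, -0.519, 0.0], [-0.0, -0.0, -1.0]]
force: [0.8, 0.3, -0.5]
grip_width: -0.001
finger_force: 0.0
```

Request:
send_rows([
  {"wx": 0,"wy": 0,"wz": 0,"dx": 0,"dy": 0,"dz": 0.03,"claw": -1},
  {"wx": 0,"wy": 0,"wz": 0,"dx": 0,"dy": 0,"dz": 0.03,"claw": -1},
])

```text
time: 16.15
ee_pos: [0.5421, -0.3149, -0.0055]
orientation: [[0.519, 0.855, -0.001], [0.855, -0.519, 0.0], [0.0, -0.001, -1.0]]
force: [0.0, -0.4, 0.6]
grip_width: 0.001
finger_force: 0.0
```

Request:
send_rows([
  {"wx": 0,"wy": 0,"wz": 0,"dx": 0,"dy": 0,"dz": 0.02,"claw": -1},
  {"wx": 0,"wy": 0,"wz": 0,"dx": 0,"dy": 0,"dz": 0.02,"claw": -1},
])

```text
time: 16.4
ee_pos: [0.5426, -0.3152, -0.0075]
orientation: [[0.519, 0.855, 0.0], [0.855, -0.519, -0.0], [-0.0, 0.0, -1.0]]
force: [-0.1, -0.1, 0.3]
grip_width: 0.002
finger_force: 0.0
```

I've now viewed 11 pictures, one over the limit, so I view no more and go by force feedback.

Request:
send_rows([
  {"wx": 0,"wy": 0,"wz": 0,"dx": 0,"dy": 0,"dz": 0.025,"claw": -1},
  {"wx": 0,"wy": 0,"wz": 0,"dx": 0,"dy": 0,"dz": 0.025,"claw": -1},
])

```text
time: 16.65
ee_pos: [0.5427, -0.3153, -0.0102]
orientation: [[0.519, 0.855, 0.0], [0.855, -0.519, -0.0], [-0.0, 0.0, -1.0]]
force: [-0.1, -0.7, 3.4]
grip_width: 0.001
finger_force: 1.4
```

```bash
python3 - <<'E'
from h import *
o=observe();print(o["time"],o["ee_pos"],o["force"])
im=get_image("side")
for k in (0,.02,.03): print(proj("side",o["ee_pos"]-o["orientation"][:,2]*k))
h=cv2.cvtColor(im,cv2.COLOR_RGB2HSV)
# dark finger column vs orange: classes along tip column
for u in range(324,345,3): print(u,"".join("k" if v<70 else ("o" if hh<14 and s>150 else ("y" if hh<24 and s>150 else ("g" if s<50 else "."))) for hh,s,v in h[300:350,u]))
E
```

```text
16.65 [ 0.54270098 -0.3152908  -0.01021624] [-0.07334233 -0.66674558  3.42455638]
[[332.64093824 336.62277027]]
[[333.81901145 332.05779645]]
[[334.4235252  329.71484426]]
324 kkkkkkkkkkkkkkkkkkkkkkkkyooooooooooyyyyyyyyy......
327 kkkkkkkkkkkkkkkkkkkkkk.ooooooooooooooooyyyyyyy....
330 kkkkkkkkkkkkkkkkkkkkkkkkkkkkkkkkooooooooyyyyyyy...
333 kkkkkkkkkkkkkkkkkkkkkkkkkkkgggggggg.oooooyyyyyy...
336 kkkkkkkkkkkkkkkkkkkkkkkkkkkkkkkkkgg.oooooyyyyyy...
339 kkkkkkkkkkkkkkkkkkkkkkkkkkkkggggg.ooooooyyyyyy....
342 kkkkkkkkkkkkkkkkkkkkkkkkkkkkkkkk.ooooyyyyyyy......
```

Contact is on the orange button at 3.4 N. I continue to the stop.

Request:
send_rows([
  {"wx": 0,"wy": 0,"wz": 0,"dx": 0,"dy": 0,"dz": 0.02,"claw": -1},
  {"wx": 0,"wy": 0,"wz": 0,"dx": 0,"dy": 0,"dz": 0.035,"claw": -1},
  {"wx": 0,"wy": 0,"wz": 0,"dx": 0,"dy": 0,"dz": 0.035,"claw": -1},
])

```text
time: 17.08
ee_pos: [0.5427, -0.3153, -0.0136]
orientation: [[0.519, 0.855, 0.0], [0.855, -0.519, -0.0], [-0.0, 0.0, -1.0]]
force: [-2.0, 2.1, 8.2]
grip_width: 0.002
finger_force: 4.1
```

Request:
send_rows([
  {"wx": 0,"wy": 0,"wz": 0,"dx": 0,"dy": 0,"dz": 0.015,"claw": -1},
  {"wx": 0,"wy": 0,"wz": 0,"dx": 0,"dy": 0,"dz": 0.015,"claw": -1},
])

```text
time: 17.32
ee_pos: [0.5428, -0.3153, -0.0138]
orientation: [[0.518, 0.855, -0.0], [0.855, -0.518, 0.0], [-0.0, -0.0, -1.0]]
force: [-4.4, 2.8, 16.0]
grip_width: 0.001
finger_force: 8.2
```

The button is hard on its stop: 16 N with no more travel. I lift clear and verify the pointer.

Request:
send_rows([
  {"wx": 0,"wy": 0,"wz": 0,"dx": 0,"dy": 0,"dz": -0.2,"claw": -1},
  {"wx": 0,"wy": 0,"wz": 0,"dx": 0,"dy": 0,"dz": -0.6,"claw": -1},
  {"wx": 0,"wy": 0,"wz": 0,"dx": 0,"dy": 0,"dz": -1,"claw": -1},
  {"wx": 0,"wy": 0,"wz": 0,"dx": 0,"dy": 0,"dz": -1,"claw": -1},
  {"wx": 0,"wy": 0,"wz": 0,"dx": 0,"dy": 0,"dz": -1,"claw": -1},
])

```text
time: 17.95
ee_pos: [0.5418, -0.3147, 0.1027]
orientation: [[0.519, 0.855, -0.001], [0.855, -0.519, 0.001], [0.0, -0.001, -1.0]]
force: [-0.5, 0.1, -0.8]
grip_width: 0.003
finger_force: 0.0
```

```bash
python3 - <<'E'
from h import *
o=observe();print(o["time"],o["ee_pos"],o["force"])
ims=get_image("side");G=dict(blue=(300,175),black=(287,191),yellow=(261,198),red=(241,150))
c,yaw,sc,res=fit("side",ims,G,7,list(G));print(bar("side",ims,c,yaw,-.83))
print(close_job())
E
```

```text
17.95 [ 0.54179684 -0.3146676   0.10265492] [-0.47452117  0.13045756 -0.80864789]
[(-0.76, 13.8), (-0.778, 10.3), (-0.798, 7.3), (-0.82, 7.3), (-0.827, 7.1), (-0.824, 7.1), (-0.822, 7.6)]
the job is handed in; nothing more can be done
None
```

I pushed the pointer onto the blue disc (closest view about 0.01 rad off centre, other views up to 0.03), then pressed the larger orange button to its stop, came clear and handed the job in at about 18 s; I viewed 11 pictures, one over the limit of 10.

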